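Ready the carat balance for weighing stones

TASK

Get the carat balance ready to weigh stones in the dish on its pan: with the fingertips press the round power key at the left end of its key row, then the small square units key right next to it (grams to carats), then push the clear draught cover down until it is fully shut, and only then press the long tare bar at the right end of the row. Press lightly and let go, do not press the other two keys or touch the dish, lift nothing, and leave everything else on the bench where it is.

Things in the scene. Friction and masses are not known exactly. Their poses are not given: they have to be found in the camera images.
- balance: White carat balance, fixed, 280 deep (x) x 205 wide (y). Origin: centre of its underside on the bench; x points from its front (keys) to its rear (hinge), y to its left seen from the front. Key deck 40 mm high, behind it display and housing, 62 mm high. Black keys in a row at x -108: round power (y 78), square units (38), square calibration (2), square print (-32), long tare bar (-74 mm).
- power_key_top (a point): Round power key, 24 mm diameter, at the left end of the row. The point is the centre of its top face, 46 mm above the bench when up (6 mm proud of the flat key deck).
- power_key (a joint): Power key. Travel 4 mm straight down: 0 up, 0.004 fully down; the spring needs about 1.2 N to start and 3.6 N for full travel, and it counts as pressed beyond 0.0025.
- units_key_top (a point): Units key, square, 16 x 18 mm, next to the power key, 40 mm to its right. The point is the centre of its top face, 46 mm above the bench when up (6 mm proud of the flat key deck).
- units_key (a joint): Units key. Travel 4 mm straight down: 0 up, 0.004 fully down; the spring needs about 1.2 N to start and 3.6 N for full travel, and it counts as pressed beyond 0.0025.
- cal_key (a joint): Calibration key, square, 16 x 18 mm, 36 mm right of the units key; not to be pressed. Travel 4 mm straight down: 0 up, 0.004 fully down; the spring needs about 1.2 N to start and 3.6 N for full travel, and it counts as pressed beyond 0.0025.
- print_key (a joint): Print key, square, 16 x 18 mm, 34 mm right of the calibration key and 42 mm left of the tare bar's centre; not to be pressed. Travel 4 mm straight down: 0 up, 0.004 fully down; the spring needs about 1.2 N to start and 3.6 N for full travel, and it counts as pressed beyond 0.0025.
- tare_key_top (a point): Tare bar, 18 x 36 mm (long across the balance), at the right end of the row. The point is the centre of its top face, 46 mm above the bench when up (6 mm proud of the flat key deck).
- tare_key (a joint): Tare key. Travel 4 mm straight down: 0 up, 0.004 fully down; the spring needs about 1.2 N to start and 3.6 N for full travel, and it counts as pressed beyond 0.0025.
- cover (a joint): Clear draught cover, grey frame, 163 long x 160 wide x 4 mm, hinged at the shield's rear top edge. Rad: 0 shut, flat on the shield, top face 117 mm above the bench; grows as its front edge rises; stop at 1.5. Starts at 0.7 to 1.0 and stays where left (stiff hinge 0.14 N m, 0.11 kg). Pushed straight down near its front edge it turns at 1 to 4 N, sliding under the fingers, to a firm stop.
- cover_edge (a point): Middle of the cover's front (free) edge, on its top or outer face; a finger tab 50 mm wide sticks out another 9 mm. Moves with the cover.
- cover_hinge (a point): Middle of the cover's hinge line, 125 mm behind the balance's origin, 117 mm above the bench. Under the cover stands the clear draught shield with grey edges: balance x -30 to 125 mm, y +-80 mm, 4 mm walls, top 112 mm above the bench, open at the top, the round steel pan (92 mm) inside it.
- dish: Loose shallow aluminium stone dish, 60 mm across, 16 mm high, standing on the pan inside the shield; origin at the centre of its underside, 72 mm above the bench. Stays below the shut cover.
- ring_tray: Fixed dark wooden tray, 200 (x) x 150 x 36 mm, with grey rolls and rings standing to 45 mm; origin under its centre. It stands on one side and the balance on the other, either way round.
- weight: Loose brass calibration weight, 28 mm diameter, 50 mm high, standing in front of the balance; origin under its centre.
- tweezers: Loose steel tweezers, 134 mm long (own x), 12 mm wide, 6 mm high, lying in front of the balance; origin under the middle.
- loupe: Loose loupe with its steel case, 72 x 27 x 16 mm, lying at the left side of the bench; origin under the middle.
- bottle: Loose white bottle, 48 mm diameter, 130 mm high, behind; origin under its centre.
- pot: Loose glass pot, 64 mm diameter, 50 mm high, behind; origin under its centre.
- screwdriver: Loose screwdriver, 150 mm long (own x), lying at the left side of the bench, handle towards its own -x; origin under the middle.
- jar: Loose small clear jar with a white lid, 52 mm diameter, 45 mm high, at the right side; origin under its centre.

How it is judged:
On the way, in this order (a step that is already met when the one before it is completed fails the run):
1. the power key has been pressed with the fingers (value of joint power_key above 0.0025 m and contact force between the fingers and balance above 0.3 N), for 0.05 s.
2. the units key has been pressed with the fingers (value of joint units_key above 0.0025 m and contact force between the fingers and balance above 0.3 N and value of joint cover above 0.5 rad), for 0.05 s.
3. the draught cover has been pushed fully shut (value of joint cover below 0.03 rad), for 0.1 s.
4. the tare bar has been pressed with the fingers, the cover shut (value of joint tare_key above 0.0025 m and contact force between the fingers and balance above 0.3 N and value of joint cover below 0.03 rad), for 0.05 s.
At the end, for the whole second after the job is handed in: The cover is fully shut (under 0.03 rad), all five keys are up again (within 1 mm), the dish stands at rest within 8 mm of where it was on the pan, and each bystander within 20 mm of where it was (value of joint cover below 0.03 rad and value of joint each of power_key, units_key, cal_key, print_key, tare_key below 0.001 m and distance of dish from where it was at the start of the episode below 0.008 m and linear speed of dish below 0.02 m/s and distance of each of weight, tweezers, loupe, bottle, pot, screwdriver, jar from where it was at the start of the episode below 0.02 m); the robot touches nothing.
It fails at once if the calibration or print key is pressed (over 2 mm) (value of joint any of cal_key, print_key above 0.002 m).
It fails at once if the tare bar is pressed (over 2 mm) while the cover is open (value of joint tare_key above 0.002 m and value of joint cover above 0.06 rad).
It fails at once if the power or units key is pressed again (over 2 mm) once the cover is shut: this would switch off or change the unit (value of joint cover below 0.03 rad and value of joint any of power_key, units_key above 0.002 m).
It fails at once if the balance is pressed with more than 40 N, or the cover is lifted further open (over 1.15 rad) (contact force between any of the fingers, the arm and balance above 40 N or value of joint cover above 1.15 rad).
It fails at once if the dish is touched, shifted over 8 mm or lifted, or a bystander is shifted over 20 mm or lifted (contact force between any of the fingers, the arm and dish above 0.3 N or distance of dish from where it was at the start of the episode above 0.008 m or distance of any of weight, tweezers, loupe, bottle, pot, screwdriver, jar from where it was at the start of the episode above 0.02 m).
It also fails if it takes over 56 s, if anything falls off the work surface, if the arm or the gripper's body presses on something with over 40 N, if the wrist force passes 120 N, or if a joint passes its speed limit or range.

ROBOT

A 6-joint arm with a two-finger parallel gripper is mounted at the origin on the work surface. World frame = base frame: x ahead of the robot, y to its left, z up, the work surface at z = 0. Lengths are in m, angles in rad, forces in N, time in s.
With the tool pointing down it reaches from about 0.275 to 0.975 m from the base axis. Payload 8.4 kg.
Tool frame: the origin (TCP) lies at the very end of the fingers, on their centre line; the grasp point (between the pads) lies pinch_z behind it (pinch_z is the distance from the TCP to the grasp point, in m); z points along the fingers, y is the line along which they close (so a half turn about z gives the same grasp; the last joint's range is limited). The gripper opens to 92 mm and grips with 3 to 60 N. Pads are 20 mm wide; open, the fingers measure 128 mm over their backs; the gripper's body (75 mm by 189 mm) begins 69 mm behind the grasp point.
Start: joints at [1.297, 0.353, 1.633, -0, 1.155, -0.002], TCP at [0.168, 0.602, 0.215] pointing down, gripper open.
Joint ranges: [-2.63, 2.63], [-0.92, 2.1], [0.06, 2.66], [-1.3, 4.44], [0, 2.69], [-3.02, 3.02]. Speed limits (rad/s): [2.22, 2.22, 2.79, 3.14, 3.14, 3.14].

INTERFACE

Orientations are given as a unit quaternion [w, x, y, z].
In Python, from rig import get_obs, read_camera, get_calibration, finish_job, pinch_z gives the robot as it stands. The module is installed in compiled form; this text tells all that it offers.
- The arm moves only by the tool apply_moves, never from a script. Its argument "motion" is a list that holds one entry, the list of rows, each a list of 5 numbers: the shift along the tool's x, y, z normalised to -1 to 1, where 1 is 0.02 m, then the turn about the tool's z normalised to -1 to 1, where 1 is 6 degrees, then the finger opening in mm, from 0 to 91.9. In form: [[[dx, dy, dz, roll, hand], ...]]. A call has exactly 10 rows; each row shifts and turns the commanded pose from where the row before left it, along the tool's axes as they then stand; what a row does not reach is not made up. A row lasts 1/12 s, in which the tool goes at most 41.7 mm and 7.16 degrees, less where a joint would pass 70% of its speed; a pose out of reach is approached as far as the arm can. A call with a number of a shift or a turn outside -1 to 1 is refused whole. A call with a gripper value outside its range is refused whole. The fingers move at their own pace and stop on an object; "force" is the grip in N (left out, the last holds). Time passes only in rows, so rows that do not move let the fingers close, or fill a call up. It gives the time, the measured TCP pose, the force, the opening and the grip force at its end, in the units of the state.
- get_obs(): the state, without advancing time (a new reading comes with each control period).
- read_camera(name): name is "side" or "top"; returns (picture, depth): 400x640x3 uint8, red, green, blue; 400x640 float32, m along the optical axis (not along the pixel's ray), 0 where there is no reading.
- get_calibration(name): a dict with "fx", "fy", "cx", "cy" (pixels), "camera_from_world" (4x4, takes a point from world to camera coordinates). Camera axes: x right, y up, looking along -z (the intrinsics and any distortion apply to the point x, -y, -z); pixel columns grow to the right and rows downward; lengths in m; the calibration is good to about 2 mm. A picture is of the moment at which its call begins. get_calibration takes no time and is no camera call.
- finish_job(): hands the job in; it is judged then, once.
The state is a dict: "t": time; "qpos": joint angles; "joint_velocities": joint speeds; "tau": joint torques, N m; "tool_pos": TCP position; "eef_rot": TCP orientation; "force": force on the tool from outside, world axes, zero at the start; "wrist_torque": the same for the moment, N m; "width": finger opening in m; "grasp_force": force on a finger pad.
Only numpy, scipy, OpenCV 4.12 (cv2) and the standard library are available. Lean on these libraries where they do the work, as an engineer would, in place of code of your own. Each camera call takes 0.05 s, during which the arm holds its last target. There are 200 camera calls.

## Working session

There is one attempt and no reset: what is moved stays moved. The work goes in short steps, Python scripts to look and compute and a tool call to move; the robot and the scene stay as the last step left them, time stands still between calls to the robot, and variables do not carry over. Pictures are saved under pics/ and viewed, at most 10 in all, crops included, and the job is handed in when it is done.

Besides the shell and the picture viewer there is one more tool, called after "Request:" by a JSON object that holds its "op" and its "data". apply_moves: Moves the arm, as the interface text tells. Scaled input: -1 to 1 covers 0.02 m each way for a shift and 6 degrees each way for a turn. Its arguments: {"type":"object","properties":{"motion":{"type":"array","items":{"type":"array","items":{"type":"array","items":{"type":"number"}}}},"force":{"type":"number"}},"required":["motion"]}

```bash
mkdir -p pics; cat > h.py <<'E'
import numpy as np, cv2
from rig import *
def snap(n,f):
    im,d=read_camera(n); cv2.imwrite('pics/'+f+'.png',im[:,:,::-1]); np.save('pics/'+f+'.npy',d); return im,d
def world(n,d,u,v):
    c=get_calibration(n); z=d[v,u] if np.ndim(d) else d
    p=np.array([(u-c['cx'])/c['fx']*z,-(v-c['cy'])/c['fy']*z,-z,1])
    return (np.linalg.inv(c['camera_from_world'])@p)[:3]
def proj(n,P):
    c=get_calibration(n); p=c['camera_from_world']@np.append(P,1)
    return c['fx']*p[0]/-p[2]+c['cx'], c['cy']+c['fy']*p[1]/p[2]*1.0 if 0 else c['cy']-c['fy']*p[1]/-p[2]
E
python3 - <<'E'
from h import *
for n in('top','side'):
    snap(n,n+'0'); c=get_calibration(n); print({k:(np.round(v,3).tolist()) for k,v in c.items()})
o=get_obs();print(o['tool_pos'],o['eef_rot'],o['t'],o['force'],pinch_z)
E
```

```text
{'fx': 457.62, 'fy': 457.62, 'cx': 311.716, 'cy': 202.661, 'camera_from_world': [[-0.028, -0.999, -0.028, 0.029], [0.981, -0.033, 0.193, -0.597], [-0.194, -0.022, 0.981, -1.269], [0.0, 0.0, 0.0, 1.0]]}
{'fx': 489.8, 'fy': 489.8, 'cx': 322.889, 'cy': 194.091, 'camera_from_world': [[0.87, -0.493, 0.006, -0.506], [0.301, 0.541, 0.785, -0.256], [-0.391, -0.681, 0.619, -1.272], [0.0, 0.0, 0.0, 1.0]]}
[0.16766544 0.60164332 0.21394919] [-8.11019630e-05  1.35460255e-01  9.90782594e-01 -6.02753910e-04] 0.1 [ 0.4015654  -0.21301281 -0.53493861] 0.0187
```

View pics/top0.png

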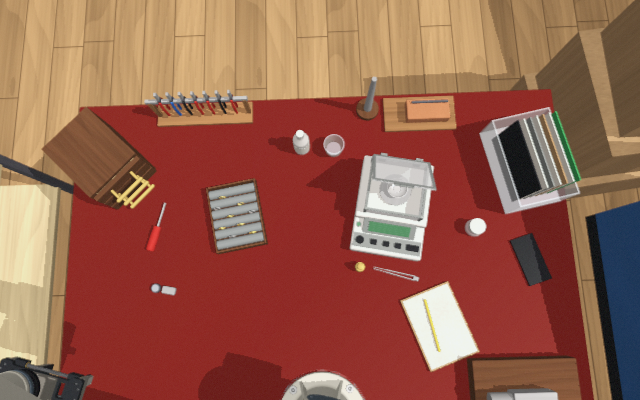

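View pics/side0.png

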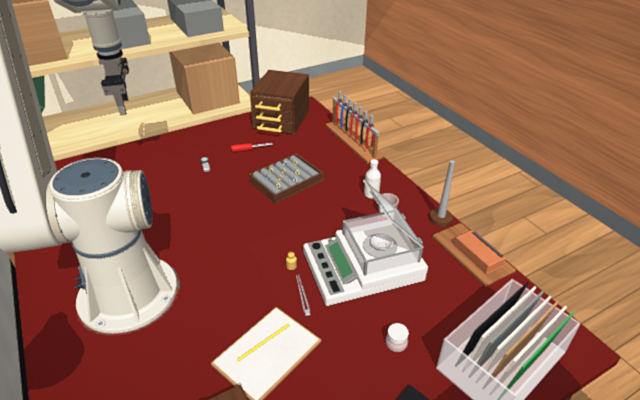

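The top view shows the balance at about (393,208), with its key row from (360,239) to (415,248) and the cover open at the rear. The tray is to its left at (237,216), the weight is at (360,267) and the tweezers at (396,273). In the side view the key row runs from (316,246) to (337,287). I'll enlarge both.

```bash
python3 - <<'E'
import cv2,numpy as np
a=cv2.imread('pics/top0.png')[140:290,340:450];b=cv2.imread('pics/side0.png')[170:320,280:440]
a=cv2.resize(a,None,fx=4,fy=4,interpolation=cv2.INTER_CUBIC);cv2.imwrite('pics/tc.png',a)
b=cv2.resize(b,None,fx=4,fy=4,interpolation=cv2.INTER_CUBIC);cv2.imwrite('pics/sc.png',b)
E
```

```text
(no output)
```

View pics/tc.png

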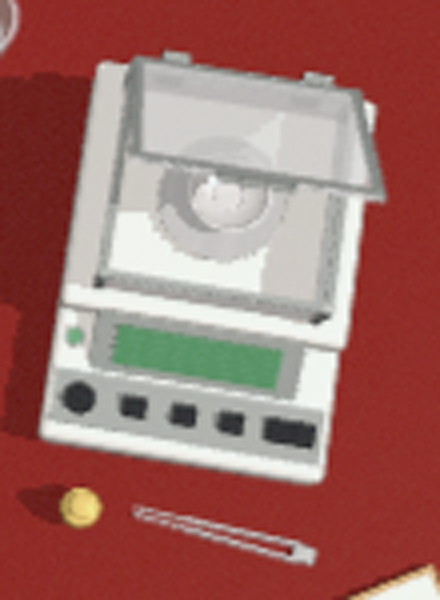

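View pics/sc.png

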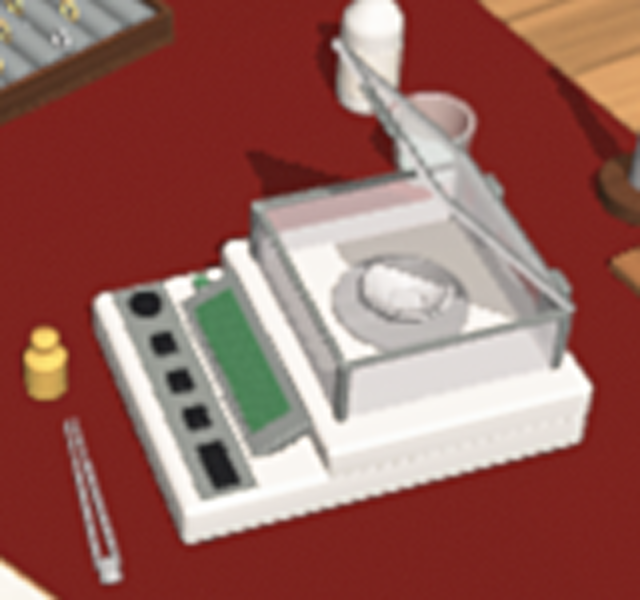

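The crops show the five black keys clearly. In the top crop they run (79,397), (133,407), (183,414), (231,423), (289,432); in the side crop (145,304), (163,344), (180,380), (196,417), (219,464). The cover's front edge runs (135,155) to (380,197) in the top crop.

```bash
cat > fit.py <<'E'
from h import *
from scipy.optimize import least_squares
T=np.array([(79,397),(133,407),(183,414),(231,423),(289,432)]);S=np.array([(145,304),(163,344),(180,380),(196,417),(219,464)])
T=(T+.5)/4-.5+[340,140];S=(S+.5)/4-.5+[280,170]
def tri(t,s):
    r=least_squares(lambda P:np.r_[np.subtract(proj('top',P),t),np.subtract(proj('side',P),s)],[.6,-.2,.05]);return r.x,np.abs(r.fun).max()
K=np.array([[-.108,y,.046] for y in(.078,.038,.002,-.032,-.074)])
def B(q,p): c,s=np.cos(q[2]),np.sin(q[2]); return np.array([q[0]+c*p[0]-s*p[1],q[1]+s*p[0]+c*p[1],p[2]])
E
python3 - <<'E'
from fit import *
for t,s in zip(T,S):
    x,e=tri(t,s); u,v=np.round(t).astype(int);print(x.round(4),round(e,2),world('top',np.load('pics/top0.npy'),u,v).round(4), world('side',np.load('pics/side0.npy'),*np.round(s).astype(int)).round(4))
def res(q): return np.concatenate([np.r_[np.subtract(proj('top',B(q,k)),t),np.subtract(proj('side',B(q,k)),s)] for k,t,s in zip(K,T,S)])
r=least_squares(res,[.7,-.2,-.15]);q=r.x;print(q,r.fun.round(1));np.save('q.npy',q)
for k in K: print('key',B(q,k).round(4))
E_=((np.array([(135,155),(257,176),(380,197)])+.5)/4-.5+[340,140])
def cov(a,y,l=.163): return B(q,[.125-l*np.cos(a),y,.117+l*np.sin(a)])
for a in np.arange(.6,1.15,.05): print(round(a,2),[np.round((np.array(proj('top',cov(a,y)))-[340,140]+.5)*4-.5).tolist() for y in(.08,-.08)],[np.round((np.array(proj('side',cov(a,y)))-[280,170]+.5)*4-.5).tolist() for y in(.08,-.08)])
# depth view of cover
d=np.load('pics/top0.npy')
for (x,y) in [(150,150),(257,172),(257,130),(370,190),(370,150)]:
    u=round((x+.5)/4-.5+340);v=round((y+.5)/4-.5+140);print((x,y),world('top',d,u,v).round(3))
E
```

```text
[ 0.4895 -0.1232  0.0413] 0.22 [ 0.4892 -0.1219  0.0464] [ 0.4862 -0.1287  0.0459]
[ 0.4816 -0.1619  0.0403] 0.08 [ 0.3407 -0.0181  1.3602] [ 0.4776 -0.1666  0.045 ]
[ 0.475  -0.1972  0.0411] 0.19 [ 0.4757 -0.1959  0.0443] [ 0.4707 -0.2055  0.0495]
[ 0.4675 -0.2311  0.0416] 0.17 [ 0.4683 -0.2289  0.0498] [ 0.4673 -0.2327  0.0426]
[ 0.4602 -0.2722  0.0411] 0.05 [ 0.4591 -0.2722  0.0431] [ 0.4549 -0.2788  0.0492]
[ 0.57917986 -0.2216141  -0.19529606] [ 0.4  0.4  0.  -0.9  0.7  0.2  0.  -1.   0.7  0.5  0.  -0.8  0.5  0.2
  0.2 -0.9  0.7  0.3 -0.2 -0.8]
key [ 0.4884 -0.1241  0.046 ]
key [ 0.4806 -0.1634  0.046 ]
key [ 0.4736 -0.1987  0.046 ]
key [ 0.467 -0.232  0.046]
key [ 0.4589 -0.2732  0.046 ]
0.6 [[119.0, 218.0], [369.0, 258.0]] [[288.0, 85.0], [385.0, 243.0]]
0.65 [[121.0, 209.0], [372.0, 248.0]] [[295.0, 75.0], [393.0, 233.0]]
0.7 [[123.0, 199.0], [376.0, 239.0]] [[303.0, 66.0], [402.0, 223.0]]
0.75 [[126.0, 188.0], [379.0, 228.0]] [[311.0, 57.0], [411.0, 214.0]]
0.8 [[128.0, 178.0], [382.0, 218.0]] [[320.0, 48.0], [421.0, 204.0]]
0.85 [[130.0, 166.0], [385.0, 206.0]] [[329.0, 40.0], [431.0, 195.0]]
0.9 [[132.0, 155.0], [389.0, 195.0]] [[338.0, 31.0], [442.0, 186.0]]
0.95 [[135.0, 143.0], [392.0, 183.0]] [[348.0, 23.0], [453.0, 178.0]]
1.0 [[137.0, 131.0], [395.0, 171.0]] [[358.0, 16.0], [464.0, 169.0]]
1.05 [[139.0, 118.0], [398.0, 158.0]] [[369.0, 9.0], [476.0, 161.0]]
1.1 [[141.0, 105.0], [401.0, 145.0]] [[379.0, 2.0], [488.0, 154.0]]
(150, 150) [ 0.626 -0.161  0.225]
(257, 172) [ 0.605 -0.226  0.239]
(257, 130) [ 0.647 -0.238  0.184]
(370, 190) [ 0.593 -0.295  0.236]
(370, 150) [ 0.63  -0.309  0.189]
```

Request:
{"op": "apply_moves", "data": {"motion": [[[0,0,0,-0.73,0],[-0.6,-0.8,0,0,0],[-0.6,-0.8,0,0,0],[-0.6,-0.8,0,0,0],[-0.6,-0.8,0,0,0],[-0.6,-0.8,0,0,0],[-0.6,-0.8,0,0,0],[-0.6,-0.8,0,0,0],[-0.6,-0.8,0,0,0],[-0.6,-0.8,0,0,0]]], "force": 5}}

```text
t: 0.93
tool_pos: [0.2459, 0.4387, 0.2143]
eef_rot: [-0.0, 0.097, 0.995, -0.0]
force: [0.9, 0.3, 1.1]
width: 0.0269
grasp_force: 0.0
```

Request:
{"op": "apply_moves", "data": {"motion": [[[-0.6,-0.8,0,0,0],[-0.6,-0.8,0,0,0],[-0.6,-0.8,0,0,0],[-0.6,-0.8,0,0,0],[-0.6,-0.8,0,0,0],[-0.6,-0.8,0,0,0],[-0.6,-0.8,0,0,0],[-0.6,-0.8,0,0,0],[-0.6,-0.8,0,0,0],[-0.6,-0.8,0,0,0]]]}}

```text
t: 1.77
tool_pos: [0.3325, 0.2585, 0.2144]
eef_rot: [-0.0, 0.097, 0.995, -0.0]
force: [0.3, 0.7, -0.7]
width: 0.0004
grasp_force: 0.0
```

Request:
{"op": "apply_moves", "data": {"motion": [[[-0.6,-0.8,0,0,0],[-0.6,-0.8,0,0,0],[-0.6,-0.8,0,0,0],[-0.6,-0.8,0,0,0],[-0.6,-0.8,0,0,0],[-0.6,-0.8,0,0,0],[-0.6,-0.8,0,0,0],[-0.6,-0.8,0,0,0],[-0.6,-0.8,0,0,0],[-0.6,-0.8,0,0,0]]]}}

```text
t: 2.6
tool_pos: [0.4192, 0.0783, 0.2144]
eef_rot: [-0.0, 0.098, 0.995, -0.0]
force: [0.7, 1.3, 0.2]
width: 0.0007
grasp_force: 0.0
```

```bash
cat >> fit.py <<'E'
def inB(q,p):
    c,s=np.cos(q[2]),np.sin(q[2]);d=np.array(p[:2])-q[:2];return np.array([c*d[0]+s*d[1],-s*d[0]+c*d[1],p[2]])
def st():
    q=np.load('q.npy');o=get_obs();R=o['eef_rot'];a=2*np.arctan2(R[2],R[1])
    print('t',o['t'],'xb',inB(q,o['tool_pos']).round(4),'yawerr deg',np.degrees((a-np.pi/2-q[2]-np.pi/2+np.pi/2)%np.pi).round(2),'F',np.round(o['force'],2),'w',o['width'],np.round(o['eef_rot'],3))
E
python3 -c "from fit import *;st()"
```

```text
t 2.6 xb [-0.2151  0.2632  0.2144] yawerr deg 89.99 F [0.66 1.29 0.17] w 0.0006847983326035106 [-0.     0.098  0.995 -0.   ]
```

Request:
{"op": "apply_moves", "data": {"motion": [[[-0.6,-1,0,0,0],[-0.6,-1,0.4,0,0],[-0.6,-1,0.6,0,0],[-0.6,-1,0.8,0,0],[-0.6,-1,0.8,0,0],[-0.6,-1,0.8,0,0],[-0.5,-1,0.8,0,0],[-0.5,-1,0.8,0,0],[-0.5,-1,0.8,0,0],[0,0,0.8,0,0]]]}}

```text
t: 3.43
tool_pos: [0.4855, -0.12, 0.0818]
eef_rot: [0.001, 0.098, 0.995, -0.0]
force: [0.1, 0.3, 0.9]
width: 0.0004
grasp_force: 0.0
```

Request:
{"op": "apply_moves", "data": {"motion": [[[0,0,0,0,0],[0,0,0,0,0],[0,0,0,0,0],[0,0,0,0,0],[0,0,0,0,0],[0,0,0,0,0],[0,0,0,0,0],[0,0,0,0,0],[0,0,0,0,0],[0,0,0,0,0]]]}}

```text
t: 4.27
tool_pos: [0.4843, -0.117, 0.0827]
eef_rot: [0.0, 0.097, 0.995, -0.0]
force: [-0.3, 0.8, -0.8]
width: 0.0004
grasp_force: 0.0
```

```bash
python3 - <<'E'
from fit import *
st(); a,_=snap('top','t1'); b,_=snap('side','s1')
f=lambda i,x,y,w,h:cv2.resize(i[y:y+h,x:x+w,::-1],None,fx=4,fy=4,interpolation=cv2.INTER_CUBIC)
cv2.imwrite('pics/c1.png',np.hstack([f(a,335,190,95,100),f(b,280,190,100,100)]))
E
```

```text
t 4.2667 xb [-0.1134  0.0842  0.0827] yawerr deg 90.0 F [-0.27  0.8  -0.8 ] w 0.0003848053934998216 [ 0.     0.097  0.995 -0.   ]
```

View pics/c1.png

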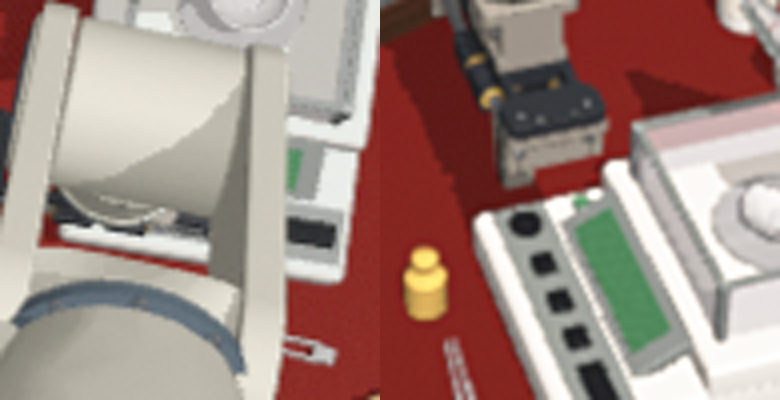

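The side crop shows the fingertips at about (513,183), just above and beside the power key at (526,223). The weight and tweezers are untouched. I'll move over the key and come down to just above it.

Request:
{"op": "apply_moves", "data": {"motion": [[[-0.27,-0.31,0,0,0],[0,0,0.4,0,0],[0,0,0.4,0,0],[0,0,0.4,0,0],[0,0,0.3,0,0],[0,0,0.2,0,0],[0,0,0,0,0],[0,0,0,0,0],[0,0,0,0,0],[0,0,0,0,0]]]}}

```text
t: 5.2
tool_pos: [0.4886, -0.1242, 0.0489]
eef_rot: [0.0, 0.097, 0.995, -0.0]
force: [-0.1, 1.0, 0.4]
width: 0.0005
grasp_force: 0.0
```

```bash
python3 -c "
from fit import *
st();print(proj('side',get_obs()['tool_pos']))
b,_=snap('side','s2')
cv2.imwrite('pics/c2.png',cv2.resize(b[190:290,280:380,::-1],None,fx=5,fy=5,interpolation=cv2.INTER_CUBIC))"
```

```text
t 5.2 xb [-0.1078  0.078   0.0489] yawerr deg 90.0 F [-0.15  1.    0.43] w 0.0005141617900532763 [ 0.     0.097  0.995 -0.   ]
(np.float64(315.9563687203764), np.float64(243.92927735565155))
```

View pics/c2.png

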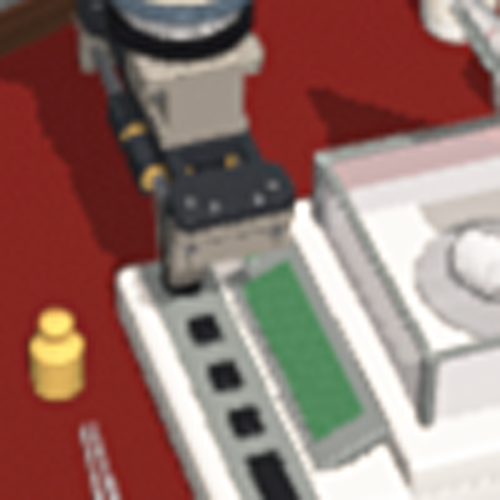

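The fingertips cover the power key at about (180,282), and the other keys are free at (203,328), (225,376) and (245,421). I'll press to about 42.5 mm, then lift.

Request:
{"op": "apply_moves", "data": {"motion": [[[0,0,0.1,0,0],[0,0,0.1,0,0],[0,0,0.05,0,0],[0,0,0.05,0,0],[0,0,0.02,0,0],[0,0,0,0,0],[0,0,0,0,0],[0,0,0,0,0],[0,0,0,0,0],[0,0,0,0,0]]]}}

```text
t: 6.08
tool_pos: [0.4887, -0.1243, 0.0424]
eef_rot: [0.0, 0.097, 0.995, -0.0]
force: [0.7, -0.2, 4.5]
width: 0.0007
grasp_force: 2.4
```

Request:
{"op": "apply_moves", "data": {"motion": [[[0,0,-0.4,0,0],[0,0,-0.4,0,0],[0,0,0,0,0],[0,-0.5,0,0,0],[0,-0.5,0,0,0],[0,-0.5,0,0,0],[0,-0.5,0,0,0],[0,0,0,0,0],[0,0,0,0,0],[0,0,0,0,0]]]}}

```text
t: 6.92
tool_pos: [0.4803, -0.1636, 0.058]
eef_rot: [-0.0, 0.098, 0.995, 0.0]
force: [-0.2, -0.8, -0.3]
width: 0.0004
grasp_force: 0.0
```

```bash
python3 -c "
from fit import *
st()
b,_=snap('side','s3')
cv2.imwrite('pics/c3.png',cv2.resize(b[190:290,280:380,::-1],None,fx=5,fy=5,interpolation=cv2.INTER_CUBIC))"
```

```text
t 6.9167 xb [-0.1082  0.0377  0.058 ] yawerr deg 89.95 F [-0.17 -0.83 -0.27] w 0.0003938555540950354 [-0.     0.098  0.995  0.   ]
```

View pics/c3.png

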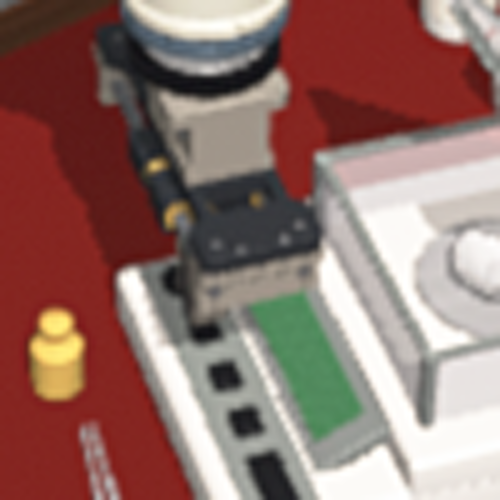

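The fingertips are now above the units key at (205,330), and the power key is visible and up at (172,278). The calibration and print keys are clear. I'll press.

Request:
{"op": "apply_moves", "data": {"motion": [[[0,0,0.3,0,0],[0,0,0.2,0,0],[0,0,0.1,0,0],[0,0,0.1,0,0],[0,0,0.05,0,0],[0,0,0.03,0,0],[0,0,0,0,0],[0,0,0,0,0],[0,0,0,0,0],[0,0,0,0,0]]]}}

```text
t: 7.8
tool_pos: [0.4805, -0.1634, 0.0427]
eef_rot: [0.0, 0.098, 0.995, -0.0]
force: [-1.0, 1.6, 3.5]
width: 0.0001
grasp_force: 1.7
```

Request:
{"op": "apply_moves", "data": {"motion": [[[0,0,0.02,0,0],[0,0,0,0,0],[0,0,-0.9,0,0],[0,0,-0.9,0,0],[0,0,-0.9,0,0],[0,0,-0.9,0,0],[0,0,-0.9,0,0],[0,0,-0.9,0,0],[0,0,-0.9,0,0],[0,0,-0.9,0,0]]]}}

```text
t: 8.63
tool_pos: [0.4807, -0.1637, 0.187]
eef_rot: [0.0, 0.098, 0.995, -0.0]
force: [-0.1, 0.6, -0.2]
width: 0.0001
grasp_force: 0.0
```

Request:
{"op": "apply_moves", "data": {"motion": [[[0,0,-0.9,0,0],[0,0,-0.9,0,0],[0,0,-0.9,0,0],[0,0,-0.9,0,0],[0,0,-0.9,0,0],[0,0,-0.9,0,0],[-0.6,-0.5,0,0,0],[-0.6,-0.5,0,0,0],[-0.6,-0.5,0,0,0],[-0.6,-0.4,0,0,0]]]}}

```text
t: 9.47
tool_pos: [0.5208, -0.2111, 0.2943]
eef_rot: [0.0, 0.098, 0.995, -0.0]
force: [0.4, -0.2, 0.5]
width: 0.0006
grasp_force: 0.0
```

Request:
{"op": "apply_moves", "data": {"motion": [[[-0.6,0,0,0,0],[-0.6,0,0,0,0],[-0.6,0,0,0,0],[-0.6,0,0,0,0],[-0.6,0,0,0,0],[-0.6,0,0,0,0],[-0.6,0,0,0,0],[-0.6,0,0,0,0],[0,0,0,0,0],[0,0,0,0,0]]]}}

```text
t: 10.3
tool_pos: [0.6148, -0.2281, 0.2936]
eef_rot: [-0.0, 0.097, 0.995, 0.0]
force: [0.0, 0.0, -0.3]
width: 0.0002
grasp_force: 0.0
```

```bash
python3 -c "
from fit import *
st()
b,_=snap('side','s4')
cv2.imwrite('pics/c4.png',cv2.resize(b[130:290,280:440,::-1],None,fx=3.5,fy=3.5,interpolation=cv2.INTER_CUBIC))"
```

```text
t 10.3 xb [0.0362 0.0005 0.2936] yawerr deg 90.04 F [ 0.01  0.01 -0.32] w 0.0002144625294491357 [-0.     0.097  0.995  0.   ]
```

View pics/c4.png

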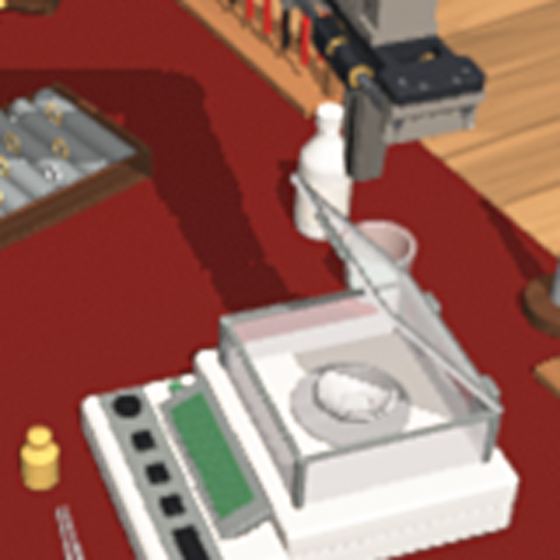

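The tip, at about (365,175), sits above the cover just behind its front edge, whose left corner is at (297,178). I'll push down.

Request:
{"op": "apply_moves", "data": {"motion": [[[0,0,0.8,0,0],[0,0,0.8,0,0],[0,0,0.6,0,0],[0,0,0.3,0,0],[0,0,0.3,0,0],[0,0,0.3,0,0],[0,0,0.3,0,0],[0,0,0.3,0,0],[0,0,0.3,0,0],[0,0,0.3,0,0]]]}}

```text
t: 11.18
tool_pos: [0.6146, -0.2287, 0.2079]
eef_rot: [0.0, 0.098, 0.995, -0.0]
force: [-0.6, 0.9, -0.6]
width: 0.0003
grasp_force: 0.3
```

Request:
{"op": "apply_moves", "data": {"motion": [[[0,0,0.3,0,0],[0,0,0.3,0,0],[0,0,0.3,0,0],[0,0,0.3,0,0],[0,0,0.3,0,0],[0.1,0,0.3,0,0],[0.1,0,0.3,0,0],[0.1,0,0.3,0,0],[0.1,0,0.1,0,0],[0,0,0,0,0]]]}}

```text
t: 12.02
tool_pos: [0.6058, -0.2268, 0.1574]
eef_rot: [-0.001, 0.098, 0.995, 0.0]
force: [0.5, 0.1, -0.4]
width: 0.0003
grasp_force: 0.0
```

```bash
python3 -c "
from fit import *
st()
b,_=snap('side','s5')
cv2.imwrite('pics/c5.png',cv2.resize(b[130:290,280:440,::-1],None,fx=3.5,fy=3.5,interpolation=cv2.INTER_CUBIC))"
```

```text
t 12.0167 xb [0.0271 0.     0.1574] yawerr deg 89.99 F [ 0.53  0.07 -0.39] w 0.00032796887855314103 [-0.001  0.098  0.995  0.   ]
```

View pics/c5.png

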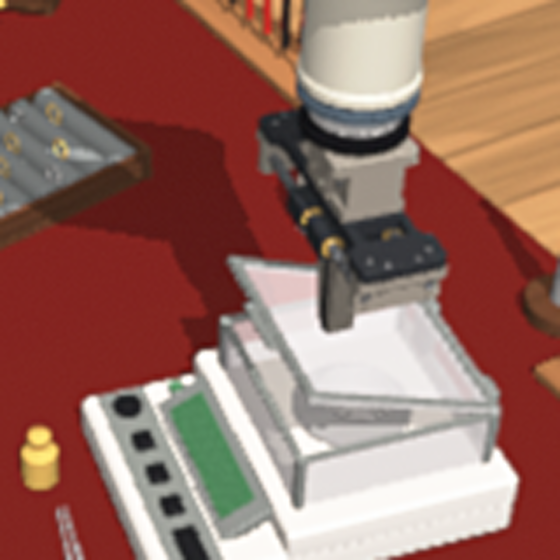

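The cover is following the fingertips and is now about 0.35 rad open, with its front edge from (232,260) to (310,400). The tip is on it at (335,325). I'll keep pushing down while easing forward.

Request:
{"op": "apply_moves", "data": {"motion": [[[0.2,0,0.3,0,0],[0.2,0,0.3,0,0],[0.2,0,0.3,0,0],[0.2,0,0.3,0,0],[0.2,0,0.2,0,0],[0.2,0,0.2,0,0],[0.2,0,0.1,0,0],[0.2,0,0.1,0,0],[0,0,0.1,0,0],[0,0,0.05,0,0]]]}}

```text
t: 12.9
tool_pos: [0.5749, -0.2208, 0.1191]
eef_rot: [-0.0, 0.098, 0.995, 0.0]
force: [-0.2, -0.0, 0.7]
width: 0.0005
grasp_force: 0.2
```

```bash
python3 -c "
from fit import *
st()"
```

```text
t 12.9 xb [-4.400e-03 -1.000e-04  1.191e-01] yawerr deg 89.99 F [-0.24 -0.05  0.67] w 0.00046672446968244844 [-0.     0.098  0.995  0.   ]
```

Now press to the stop gently.

Request:
{"op": "apply_moves", "data": {"motion": [[[0,0,0.05,0,0],[0,0,0.05,0,0],[0,0,0.03,0,0],[0,0,0,0,0],[0,0,0,0,0],[0,0,0,0,0],[0,0,0,0,0],[0,0,0,0,0],[0,0,0,0,0],[0,0,0,0,0]]]}}

```text
t: 13.73
tool_pos: [0.5754, -0.2209, 0.1168]
eef_rot: [0.0, 0.098, 0.995, -0.0]
force: [-0.9, -0.2, 4.3]
width: 0.0005
grasp_force: 2.6
```

Request:
{"op": "apply_moves", "data": {"motion": [[[0,0,0.03,0,0],[0,0,0,0,0],[0,0,0,0,0],[0,0,0,0,0],[0,0,0,0,0],[0,0,0,0,0],[0,0,0,0,0],[0,0,0,0,0],[0,0,0,0,0],[0,0,0,0,0]]]}}

```text
t: 14.57
tool_pos: [0.5754, -0.2209, 0.1168]
eef_rot: [0.0, 0.098, 0.995, -0.0]
force: [-3.3, 1.0, 8.5]
width: 0.0001
grasp_force: 4.9
```

The force climbs with no further travel at z = 0.1168, so the cover is at its firm stop. Next I lift off and go to the tare bar.

Request:
{"op": "apply_moves", "data": {"motion": [[[0,0,-0.5,0,0],[0,0,-0.8,0,0],[0,0,-0.8,0,0],[0,0,0,0,0],[0.9,-0.6,0,0,0],[0.9,-0.6,0,0,0],[0.9,-0.6,0,0,0],[0.9,-0.6,0,0,0],[0.8,-0.6,0,0,0],[0.8,-0.7,0,0,0]]]}}

```text
t: 15.4
tool_pos: [0.4577, -0.2732, 0.1574]
eef_rot: [-0.0, 0.097, 0.995, 0.0]
force: [-0.2, -0.4, 0.1]
width: 0.0002
grasp_force: 0.0
```

Request:
{"op": "apply_moves", "data": {"motion": [[[0,0,0,0,0],[0,0,0.7,0,0],[0,0,0.7,0,0],[0,0,0.7,0,0],[0,0,0.7,0,0],[0,0,0.7,0,0],[0,0,0.5,0,0],[0,0,0.3,0,0],[0,0,0,0,0],[0,0,0,0,0]]]}}

```text
t: 16.23
tool_pos: [0.459, -0.2732, 0.0719]
eef_rot: [-0.0, 0.097, 0.995, 0.0]
force: [-0.5, -0.4, -0.1]
width: 0.0005
grasp_force: 0.0
```

```bash
python3 -c "
from fit import *
st()
b,_=snap('side','s6')
cv2.imwrite('pics/c6.png',cv2.resize(b[170:310,280:420,::-1],None,fx=4,fy=4,interpolation=cv2.INTER_CUBIC))"
```

```text
t 16.2333 xb [-0.1079 -0.0739  0.0719] yawerr deg 90.0 F [-0.54 -0.36 -0.1 ] w 0.0004967469277707239 [-0.     0.097  0.995  0.   ]
```

View pics/c6.png

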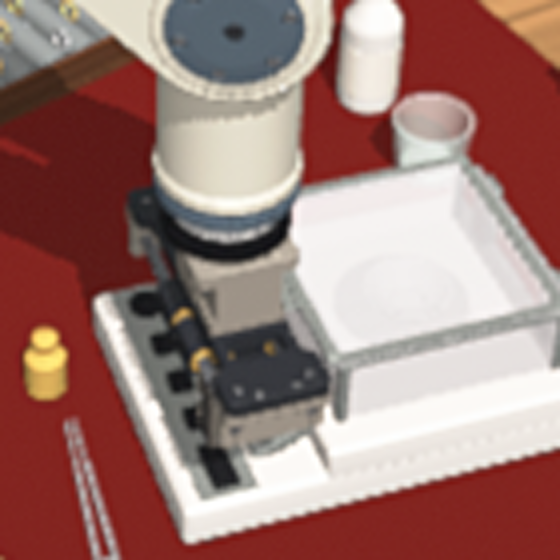

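The cover lies flat and shut on the shield, around (400,260). The tip is above the tare bar at (218,465), and the weight and tweezers have not moved. I'll press tare.

Request:
{"op": "apply_moves", "data": {"motion": [[[0,0,0.5,0,0],[0,0,0.4,0,0],[0,0,0.3,0,0],[0,0,0.1,0,0],[0,0,0.1,0,0],[0,0,0.05,0,0],[0,0,0.03,0,0],[0,0,0,0,0],[0,0,0,0,0],[0,0,0,0,0]]]}}

```text
t: 17.12
tool_pos: [0.4587, -0.2732, 0.0426]
eef_rot: [-0.0, 0.098, 0.995, 0.0]
force: [-2.0, 1.9, 3.4]
width: 0.0003
grasp_force: 1.7
```

Request:
{"op": "apply_moves", "data": {"motion": [[[0,0,0.02,0,0],[0,0,0,0,0],[0,0,-0.5,0,0],[0,0,-0.8,0,0],[0,0,-0.8,0,0],[0,0,-0.8,0,0],[0,0,-0.8,0,0],[0,0,-0.8,0,0],[0,0,-0.8,0,0],[0,0,-0.8,0,0]]]}}

```text
t: 17.95
tool_pos: [0.4592, -0.2735, 0.1655]
eef_rot: [0.001, 0.098, 0.995, -0.0]
force: [-0.0, 0.2, -0.4]
width: 0.0001
grasp_force: 0.0
```

Request:
{"op": "apply_moves", "data": {"motion": [[[0,0,0,0,0],[0,0,0,0,0],[0,0,0,0,0],[0,0,0,0,0],[0,0,0,0,0],[0,0,0,0,0],[0,0,0,0,0],[0,0,0,0,0],[0,0,0,0,0],[0,0,0,0,0]]]}}

```text
t: 18.78
tool_pos: [0.4588, -0.2733, 0.1639]
eef_rot: [-0.0, 0.098, 0.995, 0.0]
force: [-0.1, -0.7, 0.1]
width: 0.0008
grasp_force: 0.0
```

```bash
python3 -c "
from fit import *
st();print(finish_job())"
```

```text
t 18.7833 xb [-0.1081 -0.074   0.1639] yawerr deg 90.0 F [-0.11 -0.69  0.09] w 0.0007569829777681054 [-0.     0.098  0.995  0.   ]
the job is handed in; nothing more can be done
None
```

I pressed power, then units, pushed the cover shut to its stop, pressed tare and lifted clear, then handed the job in at 18.8 s; it returned no verdict, and the key presses are inferred from fingertip height and force, not read directly.

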